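# Spin down the loose wing nut of a book press

### The job

The brass wing nut on the desk book press is loose. Push its wings round clockwise, seen from above, with gentle fingertip strokes, one after another and never squeezing the nut, until it sits fully home on its washer and will turn no further, then take the hand clear. Do not lift, tip or drag the press, and leave the eraser on it and the pencil cup and glue jar beside it where they are.

Things in the scene. Friction and masses are not known exactly. Their poses are not given: they have to be found in the camera images.
- press: wooden book press standing loose on rubber feet, 1.4 to 2.2 kg. Origin: centre of its underside; x across, y along, z up. Two boards 140 (x) by 260 (y) by 18 mm, a blue book between; the top face is 71 mm above the origin. The loose brass wing nut sits at x = 0, y = -95 mm; a dark steel one at y = +95 mm is tight and does not turn
- nut (a joint): turn of the brass wing nut, rad: 0 loosest, grows clockwise seen from above, stops hard at 9.0, seated on its washer. Starts between 0.2 and 3.0. Stays where left: dry friction 0.03 N m, damping 0.003 N m s/rad. It sinks 4 mm a turn: its underside is 73 mm above the press's origin when seated, 5.7 mm higher at 0. The direction of the wing with point wing_a is the press's yaw minus this value
- nut_axis (a point): point on the brass wing nut's axis, at its underside. Hub 22 mm in diameter, 15 mm high; two flat upright wings, half a turn apart, reach from the hub to 30 mm from the axis, are 6 mm thick, and span 6 to 30 mm above this point. The fixed bolt in the hub is 10 mm thick, its end 105 mm above the press's origin; the washer on the board is 28 mm wide, 2 mm thick
- wing_a (a point): outer end of one brass wing, 30 mm from the nut's axis, at half the wing's height, 18 mm above the nut's underside
- wing_b (a point): outer end of the other brass wing, likewise
- batten (a point): middle of the top of the dark wooden batten beside the brass nut: 130 mm long (press x), 14 mm wide, 26 mm high, on the board, centred 41 mm from the nut's axis (its face 34 mm). Little room for a finger between it and the nut: stroke on the nut's open side, towards the board's end (press -y). Its twin lies at press y = +54 mm
- eraser: loose white eraser, 45 x 22 x 12 mm, 25 g, lying on the upper board between the battens; origin at the centre of its underside. To be left alone
- pencil_cup: copper-coloured cup of pencils, 72 mm across, cup 95 mm and pencils about 160 mm high, standing loose on the desk; origin at the centre of its underside. To be left alone
- glue_jar: jar with an orange cap, 60 mm across, 75 mm high, standing loose on the desk; origin at the centre of its underside. To be left alone

How it is judged:
By the outcome, as a careful person would: the job done as asked, in the order asked, and still so for the second after the job is handed in, with the robot touching nothing.
It also fails if it takes over 72 s, if anything falls off the work surface, if the arm or the gripper's body presses on something with over 40 N, if the wrist force passes 120 N, or if a joint passes its speed limit or range.

### The arm

A 6-joint arm with a two-finger parallel gripper is mounted at the origin on the work surface. World frame = base frame: x ahead of the robot, y to its left, z up, the work surface at z = 0. Lengths are in mm, angles in rad, forces in N, time in s.
With the tool pointing down it reaches from about 300 to 775 mm from the base axis. Payload 14.6 kg.
Tool frame: the origin (TCP) lies midway between the tips of the shut fingers; the grasp point (between the pads) lies 19 mm behind it; z points along the fingers, y is the line along which they close (so a half turn about z gives the same grasp; the last joint's range is limited). The gripper opens to 94 mm and grips with 3 to 60 N. Pads are 16 mm wide; open, the fingers measure 119 mm over their backs; the gripper's body (75 mm by 177 mm) begins 78 mm behind the grasp point.
Start: joints at [1.225, 0.3, 1.521, -0, 1.321, -0.067], TCP at [151.359, 528.753, 205.446] pointing down, gripper open.
Joint ranges: [-3.03, 3.03], [-0.79, 2.21], [0.23, 2.52], [-1.04, 4.18], [0, 3.07], [-2.55, 2.55]. Speed limits (rad/s): [2.22, 2.22, 2.57, 3.14, 3.14, 3.14].

### API

Orientations are given as [roll, pitch, yaw] about the fixed x, y, z axes, in that order (R = Rz(yaw) Ry(pitch) Rx(roll)).
In Python, from cell import manip gives the robot as it stands.
- The arm moves only by the shell command python3 -m creep 'ROWS' [OPENING] [FORCE]. ROWS is text: rows parted by semicolons, each of 6 numbers parted by spaces: the shift along the tool's x, y, z normalised to -1 to 1, where 1 is 4 cm, then the turn, a rotation vector about the tool's x, y, z normalised to -1 to 1, where 1 is pi rad. In form: dx dy dz ax ay az; .... A call has 1 to 20 rows; each row shifts and turns the commanded pose from where the row before left it, along the tool's axes as they then stand; what a row does not reach is not made up. A row lasts 1/8 s, in which the tool goes at most 62.5 mm and 10.7 degrees, less where a joint would pass 70% of its speed; a pose out of reach is approached as far as the arm can. A call with a number of a shift or a turn outside -1 to 1 is refused whole. A call with a gripper value outside its range is refused whole. OPENING is the closure, from 0 (fully open) to 1 (shut), set as the call begins (- or left out, the last holds). The fingers move at their own pace and stop on an object; FORCE is the grip in N (left out, the last holds). Time passes only in rows, so rows that do not move let the fingers close. It gives the time, the measured TCP pose, the force, the opening and the grip force at its end, in the units of the state.
- manip.read_state(): the state, without advancing time (a new reading comes with each control period).
- manip.camera(name): name is "scene" or "top" or "wrist"; returns a dict with "color" (480x640x3 uint8, red, green, blue), "range_z" (480x640 float32, mm along the optical axis (not along the pixel's ray), 0 where there is no reading), "camera_matrix" (3x3 intrinsics, pixels), "T" (4x4, takes a point from camera to world coordinates). Camera axes: x right, y down, z forward; pixel columns grow to the right and rows downward; lengths in mm; the calibration is good to about 2 mm. A picture is of the moment at which its call begins.
- manip.sign_off(): hands the job in; it is judged then, once.
The state is a dict: "clock": time; "joints": joint angles; "qd": joint speeds; "effort": joint torques, N m; "eef_pos": TCP position; "eef_rot": TCP orientation; "wrist_force": force on the tool from outside, world axes, zero at the start; "moment": the same for the moment, N m; "finger_gap": finger opening in mm; "finger_force": force on a finger pad.
Only numpy, scipy, OpenCV 4.12 (cv2) and the standard library are available. Lean on these libraries where they do the work, as an engineer would, in place of code of your own. Each camera call takes 0.05 s, during which the arm holds its last target. There are 200 camera calls.

## Working session

There is one attempt and no reset: what is moved stays moved. The work goes in short steps, Python scripts to look and compute and a shell command to move; the robot and the scene stay as the last step left them, time stands still between calls to the robot, and variables do not carry over. Pictures are saved under pics/ and viewed, at most 10 in all, crops included, and the job is handed in when it is done.

```bash
mkdir -p pics
cat > h.py <<'E'
import numpy as np,cv2
from cell import manip
def snap(n,f,crop=None,s=1):
    c=manip.camera(n);np.savez('pics/'+f+'.npz',**c)
    im=c['color'][:,:,::-1]
    if crop: x0,y0,x1,y1=crop;im=im[y0:y1,x0:x1]
    cv2.imwrite('pics/'+f+'.png',cv2.resize(im,None,fx=s,fy=s,interpolation=cv2.INTER_CUBIC));return c
def P(c,u,v,z=None):
    K=c['camera_matrix'];T=c['T'];d=c['range_z'][int(v),int(u)]
    r=np.linalg.inv(K)@[u,v,1]
    if z is None: p=r*d
    else:
        R=T[:3,:3]@r; p=r*((z-T[2,3])/R[2])
    return T[:3,:3]@p+T[:3,3]
E
python3 - <<'E'
from h import *
c=snap('top','top1');print(manip.read_state());print(c['T'])
E
```

```text
{'clock': 0.05, 'joints': array([ 1.22539298e+00,  3.00452379e-01,  1.52153305e+00, -6.27934317e-06,
        1.32072525e+00, -6.66358082e-02]), 'qd': array([-7.08482246e-04, -1.60782229e-03,  5.15267247e-04, -8.54611566e-04,
        2.87986881e-04,  5.98136715e-05]), 'effort': array([ 1.94628556e-03, -5.33209169e+01, -3.53710485e+01,  7.10438727e-02,
        2.34493153e-02, -1.04714745e-04]), 'eef_pos': array([151.2826822 , 528.52535919, 204.9169237 ]), 'eef_rot': array([-3.14047670e+00, -6.83768662e-05,  2.86282663e+00]), 'wrist_force': array([ 0.86470342, -0.03877983,  1.46430101]), 'moment': array([ 0.00154644,  0.06295027, -0.01468775]), 'finger_force': 0.0, 'finger_gap': 93.40834542128066}
[[-1.34083602e-04 -9.92244724e-01  1.24299596e-01  4.45913871e+02]
 [-9.99954457e-01 -1.05313313e-03 -9.48549570e-03 -8.64749941e+01]
 [ 9.54283709e-03 -1.24295207e-01 -9.92199393e-01  8.95218825e+02]
 [ 0.00000000e+00  0.00000000e+00  0.00000000e+00  1.00000000e+00]]
```

View pics/top1.png

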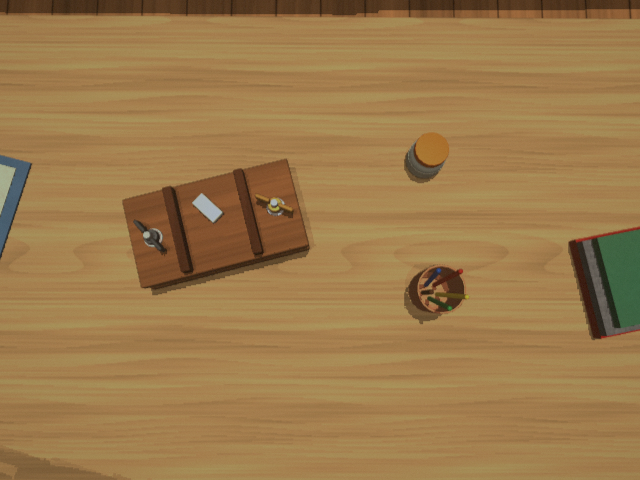

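The top view shows the press at upper left. The brass nut is at about (275,205) with its open side to the right (world -y), and the cup (438,290) and jar (430,150) are further right. I'll enlarge the nut next.

Run:
```python
from h import *
c=snap('top','top2',(110,150,320,300),3.8)
for n,p in dict(nut=(275,204.5),steel=(150,237)).items(): print(n,P(c,*p,z=105))
for n,p in dict(c1=(288,160),c2=(308,244),c3=(123,198),c4=(142,286)).items(): print(n,P(c,*p,z=71))
for n,p in dict(jar=(431,149),cup=(438,290),er=(207,208)).items(): print(n,P(c,*p))
```

```text
nut [596.80775413 -20.01904029 105.        ]
steel [548.72338852 160.16169862 105.        ]
c1 [672.95728076 -36.37374286  71.        ]
c2 [542.74508271 -67.66799397  71.        ]
c3 [612.96100027 214.10999358  71.        ]
c4 [479.39022781 179.7627212   71.        ]
jar [ 689.96959751 -256.72350564   74.42126163]
cup [ 475.6311357  -276.16933676    8.09833233]
er [595.41370962  83.48739123  83.50920091]
```

View pics/top2.png

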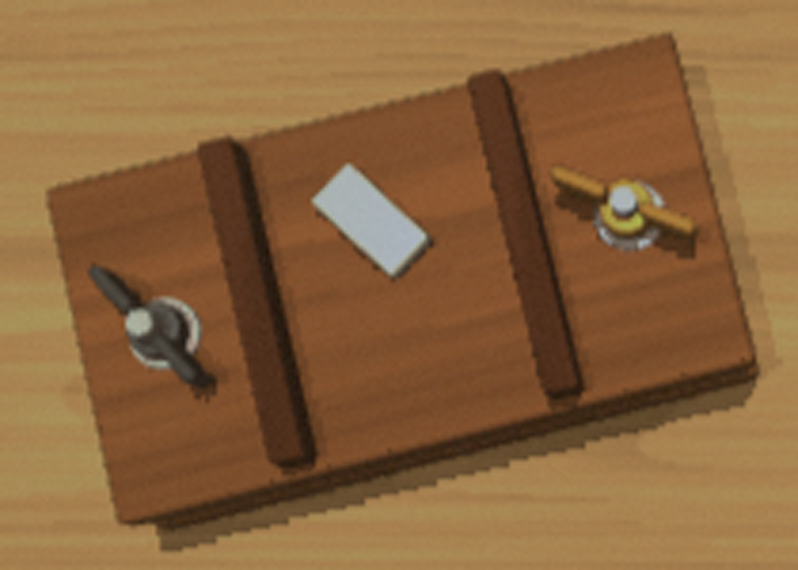

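Run:
```python
from h import *
c=np.load('pics/top2.npz')
q=lambda x,y,z:P(c,110+x/3.8,150+y/3.8,z=z)
n=q(623,202,105);s=q(142,324,105);print(n,s,s-n,np.linalg.norm(s-n))
print('yaw',np.arctan2(-(s-n)[0],(s-n)[1]))
b=[q(*p,71) for p in [(673,36),(755,368),(48,188),(122,522)]]
for i in b:print(i)
print('yaws',np.arctan2(-(b[2]-b[0])[0],(b[2]-b[0])[1]),np.arctan2(-(b[3]-b[1])[0],(b[3]-b[1])[1]),np.arctan2(*(b[0]-b[1])[1::-1]))
ctr=sum(b)/4;y=np.arctan2(*(b[0]-b[1])[1::-1]);print('nut from corners',ctr, ctr+95*np.array([np.sin(y),-np.cos(y),0]))
t1=q(555,172,107);t2=q(692,230,107);print(t1,t2,(t1+t2)/2,np.linalg.norm(t1-t2),'wing dir',np.arctan2(*(t1-t2)[1::-1]))
```

```text
[598.79788311 -18.45943605 105.        ] [551.25442026 164.05958945 105.        ] [-47.54346285 182.5190255    0.        ] 188.60958493701816
yaw 0.25482226660207563
[673.78590343 -34.98961915  71.        ]
[538.42495134 -68.71761645  71.        ]
[610.67864269 214.56457917  71.        ]
[477.35417665 179.5220447   71.        ]
yaws 0.24768739059927933 0.24122493128245204 0.24419809148813681
nut from corners [575.06091853  72.59484707  71.        ] [598.02985565 -19.58664743  71.        ]
[610.07962202   7.60598197 107.        ] [587.55504206 -45.16763314 107.        ] [598.81733204 -18.78082558 107.        ] 57.37953602428503 wing dir 1.1673892119643081
```

```bash
cat >> h.py <<'E'
from scipy.spatial.transform import Rotation as R
N=np.array([598.5,-19.])
def tgt(psi,t,z,r=24): # TCP behind wing pointing at psi, tool -x outward
    e=np.array([np.cos(psi),np.sin(psi)]);f=np.array([-e[1],e[0]])
    return np.r_[N+r*e+t*f,z],psi+np.pi
def delta(p,yaw):
    s=manip.read_state();Rt=R.from_euler('xyz',s['eef_rot'])
    d=Rt.inv().apply(p-s['eef_pos'])/40
    rv=(Rt.inv()*R.from_euler('xyz',[np.pi,0,yaw])).as_rotvec()/np.pi
    print('pos',s['eef_pos'].round(1),'yaw',s['eef_rot'].round(3),'j6',s['joints'][5].round(3),'F',s['wrist_force'].round(1),'t',s['clock'],'gap',s['finger_gap'])
    print('shift total',d.round(3),'turn',rv.round(4))
def rel(): # TCP about the nut in current tool axes
    s=manip.read_state();Rt=R.from_euler('xyz',s['eef_rot'])
    print('rel',Rt.inv().apply(s['eef_pos']-np.r_[N,0]).round(1),'psi',(s['eef_rot'][2]-np.pi).round(3))
E
python3 - <<'E'
from h import *
delta(*tgt(-1.975,22,150))
E
```

```text
pos [151.3 528.6 205. ] yaw [-3.141 -0.     2.863] j6 -0.067 F [0.3 0.9 0.6] t 0.1 gap 94.03626744028172
shift total [-14.986 -10.746   1.384] turn [-2.000e-04  2.000e-04  5.399e-01]
```

```bash
python3 -m creep '-.83 -.6 .077 0 0 0;-.83 -.6 .077 0 0 0;-.83 -.6 .077 0 0 0;-.83 -.6 .077 0 0 0;-.83 -.6 .077 0 0 0;-.83 -.6 .077 0 0 0;-.83 -.6 .077 0 0 0;-.83 -.6 .077 0 0 0;-.83 -.6 .077 0 0 0;-.83 -.6 .077 0 0 0;-.83 -.6 .077 0 0 0;-.83 -.6 .077 0 0 0;-.83 -.6 .077 0 0 0;-.83 -.6 .077 0 0 0;-.83 -.6 .077 0 0 0;-.83 -.6 .077 0 0 0;-.83 -.6 .077 0 0 0;-.83 -.6 .077 0 0 0' 1 20
python3 -m creep '0 0 0 0 0 .054;0 0 0 0 0 .054;0 0 0 0 0 .054;0 0 0 0 0 .054;0 0 0 0 0 .054;0 0 0 0 0 .054;0 0 0 0 0 .054;0 0 0 0 0 .054;0 0 0 0 0 .054;0 0 0 0 0 .054;0 0 0 0 0 0;0 0 0 0 0 0'
python3 - <<'E'
from h import *
delta(*tgt(-1.975,22,150));rel()
c=snap('wrist','w1')
E
```

```text
clock: 2.35
eef_pos: [607.6, -52.1, 149.5]
eef_rot: [-3.142, -0.001, 2.863]
wrist_force: [0.9, 0.7, -0.2]
finger_gap: 0.6
finger_force: 0.0
clock: 3.85
eef_pos: [606.9, -51.0, 149.8]
eef_rot: [-3.141, 0.0, 1.17]
wrist_force: [0.4, 0.3, -0.2]
finger_gap: 0.3
finger_force: 0.0
pos [606.9 -51.  149.8] yaw [-3.141  0.     1.17 ] j6 0.257 F [ 0.4  0.3 -0.2] t 3.85 gap 0.2723302820932639
shift total [ 0.053  0.042 -0.004] turn [-0.0001  0.      0.0012]
rel [ -26.2   20.2 -149.8] psi -1.971
```

View pics/w1.png

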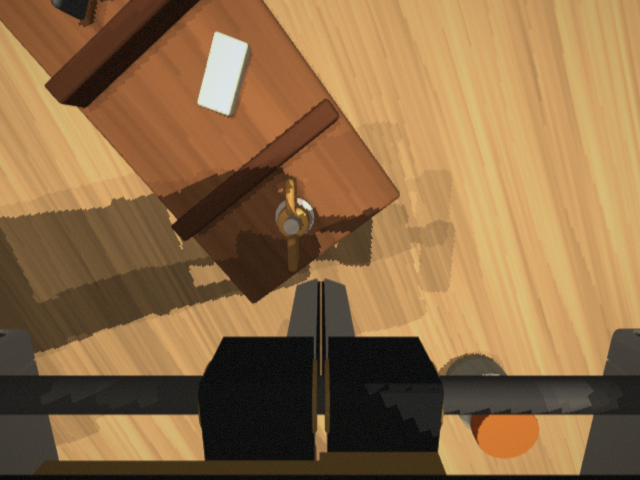

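The wrist view shows the bolt end at (291,226), the wing tips at (291,180) and (293,270), and the shut, tapering fingers (300–345, 282) to the right of the near wing. That is the correct trailing side.

```bash
python3 - <<'E'
from h import *
c=np.load('pics/w1.npz')
print(P(c,291,226,105),P(c,291,180,107),P(c,293,270,107))
a=P(c,291,180,107)-P(c,293,270,107);print(np.arctan2(a[1],a[0]))
for u in (300,322,345):print(P(c,u,282,149.8))
E
python3 -m creep '.05 .03 .3 0 0 0;0 0 .3 0 0 0;0 0 .3 0 0 0;0 0 .3 0 0 0;0 0 .27 0 0 0;0 0 0 0 0 0'
```

```text
[599.53882343 -17.04222796 105.        ] [611.56875314   9.31830926 107.        ] [589.08817434 -43.82364981 107.        ]
1.1705964934510944
[598.76641544 -38.98600844 149.8       ]
[609.47891837 -43.52840616 149.8       ]
[620.67746587 -48.27690023 149.8       ]
clock: 4.65
eef_pos: [608.5, -49.6, 90.2]
eef_rot: [-3.14, 0.0, 1.166]
wrist_force: [-1.1, -0.1, 0.4]
finger_gap: 0.3
finger_force: 0.0
```

```bash
sed -i 's/^N=.*/N=np.array([599.,-18.])/' h.py
python3 -m creep '0 -.08 0 0 0 0;0 -.05 0 0 0 0;-.044 -.078 0 0 0 .04;-.044 -.078 0 0 0 .04;-.044 -.078 0 0 0 .04;-.044 -.078 0 0 0 .04;-.044 -.078 0 0 0 .04'
python3 - <<'E'
from h import *
delta(*tgt(-2.6,15,90));rel()
c=snap('wrist','w2')
E
```

```text
clock: 5.52
eef_pos: [586.7, -45.2, 91.6]
eef_rot: [3.141, -0.001, 0.534]
wrist_force: [0.9, -0.7, -1.2]
finger_gap: 0.5
finger_force: 0.5
pos [586.7 -45.2  91.6] yaw [ 3.141e+00 -1.000e-03  5.340e-01] j6 0.898 F [ 0.9 -0.7 -1.2] t 5.525 gap 0.5123663300105774
shift total [ 0.014 -0.048  0.04 ] turn [ 0.0002 -0.0002 -0.0025]
rel [-24.4  17.2 -91.6] psi -2.608
```

View pics/w2.png

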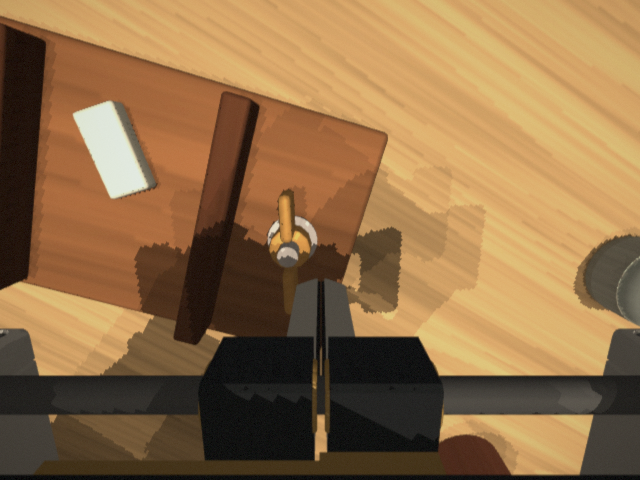

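The wing has turned with the finger: it is still upright in the wrist view, tips at (287,192) and (290,312), and nothing else has moved. I'll finish this stroke.

```bash
python3 -m creep '-.044 -.078 0 0 0 .04;-.044 -.078 0 0 0 .04;-.044 -.078 0 0 0 .04;-.044 -.078 0 0 0 .04;-.044 -.078 0 0 0 .04;-.044 -.078 0 0 0 .04;-.044 -.078 0 0 0 .04;0 0 0 0 0 0'
python3 - <<'E'
from h import *
rel()
E
python3 -m creep '0 .1 0 0 0 0;0 .1 -.2 0 0 0;0 0 -.4 0 0 0;0 0 -.5 0 0 0;0 0 0 0 0 0'
python3 - <<'E'
from h import *
rel()
s=manip.read_state(); delta(*tgt(s['eef_rot'][2],24,130))
c=snap('wrist','w3')
E
```

```text
clock: 6.58
eef_pos: [571.5, -26.0, 91.4]
eef_rot: [-3.142, -0.0, -0.339]
wrist_force: [0.6, 0.2, -0.8]
finger_gap: 0.4
finger_force: 0.0
rel [-23.3  16.7 -91.4] psi -3.481
clock: 7.2
eef_pos: [569.7, -33.8, 137.4]
eef_rot: [-3.141, -0.004, -0.341]
wrist_force: [0.0, 0.0, -0.3]
finger_gap: 0.4
finger_force: 0.0
rel [ -21.8   24.6 -137.5] psi -3.483
pos [569.7 -33.8 137.4] yaw [-3.141 -0.004 -0.341] j6 1.788 F [ 0.   0.  -0.3] t 7.2 gap 0.4328419649414223
shift total [ 1.157 -1.218  0.191] turn [ 1.8e-03 -4.0e-04 -1.0e+00]
```

View pics/w3.png

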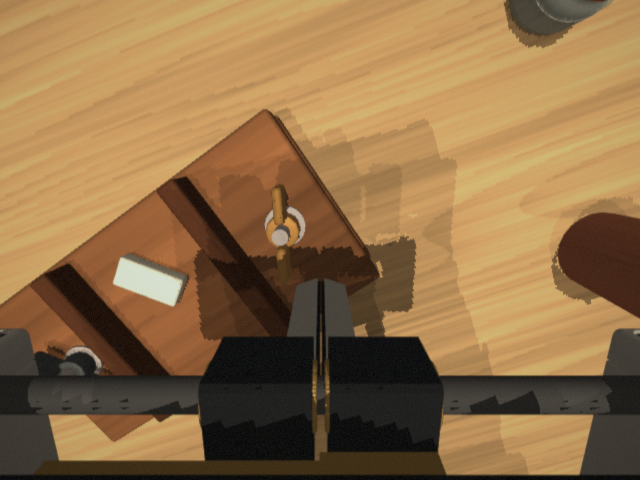

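The wings still line up with the tool (tips (278,188) and (283,282)), so about 5.3 rad remain. Next I go round to the other wing.

```bash
python3 -m creep '.58 -.61 0 0 0 0;.58 -.61 0 0 0 -.055;0 0 0 0 0 -.055;0 0 0 0 0 -.055;0 0 0 0 0 -.055;0 0 0 0 0 -.055;0 0 0 0 0 -.055;0 0 0 0 0 -.055;0 0 0 0 0 -.055;0 0 0 0 0 -.055;0 0 0 0 0 -.055;0 0 0 0 0 -.055;0 0 0 0 0 -.055;0 0 0 0 0 -.055;0 0 0 0 0 -.055;0 0 0 0 0 -.055;0 0 0 0 0 -.055;0 0 0 0 0 -.055;0 0 0 0 0 -.055;0 0 0 0 0 0'
python3 - <<'E'
from h import *
rel();delta(*tgt(-.34,23,90.5))
E
```

```text
clock: 9.75
eef_pos: [628.6, -3.2, 134.5]
eef_rot: [-3.141, -0.001, 2.768]
wrist_force: [-0.0, -0.1, -0.5]
finger_gap: 0.3
finger_force: 0.0
rel [ -22.    24.5 -134.5] psi -0.374
pos [628.6  -3.2 134.5] yaw [-3.141e+00 -1.000e-03  2.768e+00] j6 -1.26 F [-0.  -0.1 -0.5] t 9.75 gap 0.34706471417631135
shift total [-0.027 -0.019  1.1  ] turn [-0.0001 -0.0003 -0.0108]
```

```bash
python3 -m creep '-.05 0 .3 0 0 -.01;0 0 .3 0 0 0;0 0 .3 0 0 0;0 0 .2 0 0 0;0 -.08 0 0 0 0;0 -.08 0 0 0 0;-.044 -.078 0 0 0 .04;-.044 -.078 0 0 0 .04;-.044 -.078 0 0 0 .04;-.044 -.078 0 0 0 .04;-.044 -.078 0 0 0 .04;-.044 -.078 0 0 0 .04;-.044 -.078 0 0 0 .04;-.044 -.078 0 0 0 .04;-.044 -.078 0 0 0 .04;-.044 -.078 0 0 0 .04'
python3 - <<'E'
from h import *
rel();delta(*tgt(-1.6,17,90))
E
```

```text
clock: 11.75
eef_pos: [616.0, -41.4, 91.9]
eef_rot: [3.14, 0.0, 1.539]
wrist_force: [1.4, -0.3, -0.3]
finger_gap: 0.5
finger_force: 0.6
rel [-22.9  17.9 -91.8] psi -1.603
pos [616.  -41.4  91.9] yaw [3.14  0.    1.539] j6 -0.094 F [ 1.4 -0.3 -0.3] t 11.75 gap 0.4735913934010004
shift total [-0.027 -0.017  0.046] turn [ 0.0005  0.0001 -0.0009]
```

```bash
python3 -m creep '-.05 -.078 .02 0 0 .04;-.05 -.078 .02 0 0 .04;-.044 -.078 0 0 0 .04;-.044 -.078 0 0 0 .04;-.044 -.078 0 0 0 .04;-.044 -.078 0 0 0 .04;-.044 -.078 0 0 0 .04;-.044 -.078 0 0 0 .04;-.044 -.078 0 0 0 .04;-.044 -.078 0 0 0 .04;-.044 -.078 0 0 0 .04;-.044 -.078 0 0 0 .04;-.044 -.078 0 0 0 .04;-.044 -.078 0 0 0 .04;-.044 -.078 0 0 0 .04;0 0 0 0 0 0'
python3 - <<'E'
from h import *
rel()
E
python3 -m creep '0 .1 0 0 0 0;0 .1 -.2 0 0 0;0 0 -.4 0 0 0;0 0 -.5 0 0 0;0 0 0 0 0 0'
python3 - <<'E'
from h import *
rel()
c=snap('wrist','w4')
E
```

```text
clock: 13.75
eef_pos: [573.2, -24.0, 90.1]
eef_rot: [3.142, -0.001, -0.341]
wrist_force: [-0.3, -1.7, 0.1]
finger_gap: 0.7
finger_force: 0.7
rel [-22.2  14.3 -90.1] psi -3.483
clock: 14.38
eef_pos: [571.3, -31.4, 135.9]
eef_rot: [-3.141, -0.004, -0.341]
wrist_force: [-0.1, -0.5, 0.4]
finger_gap: 0.9
finger_force: 0.0
rel [ -21.1   21.8 -136. ] psi -3.483
```

View pics/w4.png

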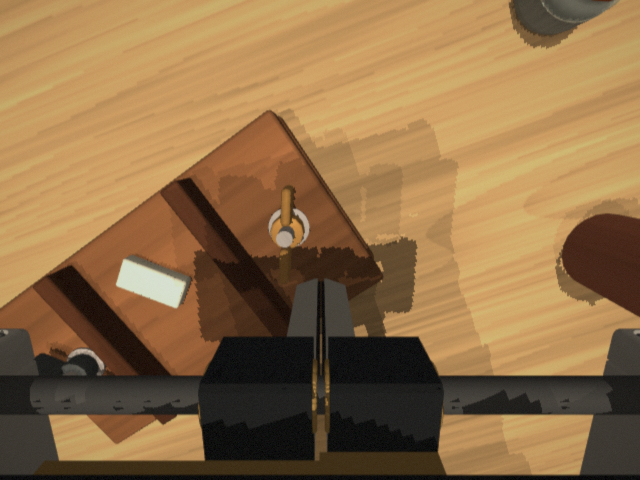

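The press has not shifted and the second stroke worked (wing tips (289,188) and (284,280)). About 2.1 rad remain, so I go round for the third stroke.

```bash
python3 -m creep '.56 -.58 0 0 0 0;.56 -.58 0 0 0 -.055;0 0 0 0 0 -.055;0 0 0 0 0 -.055;0 0 0 0 0 -.055;0 0 0 0 0 -.055;0 0 0 0 0 -.055;0 0 0 0 0 -.055;0 0 0 0 0 -.055;0 0 0 0 0 -.055;0 0 0 0 0 -.055;0 0 0 0 0 -.055;0 0 0 0 0 -.055;0 0 0 0 0 -.055;0 0 0 0 0 -.055;0 0 0 0 0 -.055;0 0 0 0 0 -.055;0 0 0 0 0 -.055;0 0 0 0 0 -.055;0 0 0 0 0 0'
python3 - <<'E'
from h import *
rel();delta(*tgt(-.37,23,88))
E
```

```text
clock: 16.92
eef_pos: [627.9, -2.5, 132.9]
eef_rot: [-3.141, -0.001, 2.768]
wrist_force: [0.5, -0.0, 0.1]
finger_gap: 0.2
finger_force: 0.0
rel [ -21.1   24.9 -132.9] psi -0.374
pos [627.9  -2.5 132.9] yaw [-3.141e+00 -1.000e-03  2.768e+00] j6 -1.259 F [ 0.5 -0.   0.1] t 16.925 gap 0.23081427580528213
shift total [-0.068 -0.046  1.123] turn [-0.0001 -0.0003 -0.0012]
```

```bash
python3 -m creep '-.08 0 .3 0 0 0;0 0 .3 0 0 0;0 0 .3 0 0 0;0 0 .2 0 0 0;0 -.08 0 0 0 0;0 -.1 0 0 0 0;-.047 -.078 0 0 0 .04;-.047 -.078 0 0 0 .04;-.047 -.078 0 0 0 .04;-.047 -.078 0 0 0 .04;-.047 -.078 0 0 0 .04;-.047 -.078 0 0 0 .04;-.047 -.078 0 0 0 .04;-.047 -.078 0 0 0 .04;-.047 -.078 0 0 0 .04;-.047 -.078 0 0 0 .04;-.047 -.078 0 0 0 .04;-.047 -.078 0 0 0 .04'
python3 - <<'E'
from h import *
rel();delta(*tgt(-1.88,16,90))
E
```

```text
clock: 19.18
eef_pos: [608.9, -45.3, 90.2]
eef_rot: [3.14, -0.0, 1.256]
wrist_force: [0.2, -0.5, -1.4]
finger_gap: 0.5
finger_force: 0.6
rel [-22.9  18.  -90.2] psi -1.885
pos [608.9 -45.3  90.2] yaw [ 3.14  -0.     1.256] j6 0.18 F [ 0.2 -0.5 -1.4] t 19.175 gap 0.49602679316043286
shift total [-0.025 -0.043  0.005] turn [ 0.0004 -0.0001 -0.0017]
```

Still 0.6 rad or so to go. I advance to just before the stop, then creep while watching the force.

```bash
python3 -m creep '-.05 -.082 0 0 0 .04;-.05 -.082 0 0 0 .04;-.05 -.082 0 0 0 .04'
python3 -m creep '-.022 -.04 0 0 0 .02;-.022 -.04 0 0 0 .02'
python3 -m creep '-.022 -.04 0 0 0 .02;0 0 0 0 0 0'
python3 -c "
from h import *
rel()"
```

```text
clock: 19.55
eef_pos: [597.5, -46.5, 90.3]
eef_rot: [3.14, -0.001, 0.879]
wrist_force: [0.7, 0.4, -1.1]
finger_gap: 0.5
finger_force: 0.5
clock: 19.8
eef_pos: [593.9, -45.8, 90.2]
eef_rot: [3.14, -0.001, 0.756]
wrist_force: [0.8, -1.1, -1.1]
finger_gap: 0.5
finger_force: 0.6
clock: 20.05
eef_pos: [592.1, -45.1, 90.2]
eef_rot: [3.141, -0.001, 0.695]
wrist_force: [0.7, -0.1, -0.0]
finger_gap: 0.4
finger_force: 0.4
rel [-22.6  16.5 -90.2] psi -2.446
```

```bash
for i in 1; do :; done
python3 -m creep '-.01 -.02 0 0 0 .01;0 0 0 0 0 0' | sed -n 2,6p
python3 -m creep '-.01 -.02 0 0 0 .01;0 0 0 0 0 0' | sed -n 2,6p
python3 -m creep '-.01 -.02 0 0 0 .01;0 0 0 0 0 0' | sed -n 2,6p
python3 -c "
from h import *
rel()"
```

```text
eef_pos: [591.5, -44.9, 90.0]
eef_rot: [3.14, -0.0, 0.663]
wrist_force: [1.5, -3.9, 1.9]
finger_gap: 0.5
finger_force: 2.3
eef_pos: [591.0, -44.9, 90.1]
eef_rot: [3.139, -0.001, 0.632]
wrist_force: [3.3, -7.7, 1.4]
finger_gap: 0.2
finger_force: 4.3
eef_pos: [590.3, -44.7, 90.1]
eef_rot: [3.139, -0.001, 0.6]
wrist_force: [4.0, -8.5, 1.5]
finger_gap: 0.6
finger_force: 5.0
rel [-22.2  17.4 -90.1] psi -2.541
```

The force climbed to 9 N along the wing normal, close to the predicted end angle, so the nut is at its stop. I back off, lift and look.

```bash
python3 -m creep '0 .1 0 0 0 0;0 .15 0 0 0 0;0 0 -.4 0 0 0;0 0 -.8 0 0 0;0 0 -1 0 0 0;-1 0 -1 0 0 0;-1 0 0 0 0 0;-1 0 0 0 0 0;-1 0 0 0 0 0;-1 0 0 0 0 0;0 0 0 0 0 0;0 0 0 0 0 0'
python3 - <<'E'
from h import *
snap('top','top3',(110,150,320,300),3.8)
E
```

```text
clock: 22.3
eef_pos: [430.7, -164.8, 218.4]
eef_rot: [3.141, -0.001, 0.601]
wrist_force: [0.6, -0.5, 0.5]
finger_gap: 0.3
finger_force: 0.0
```

View pics/top3.png

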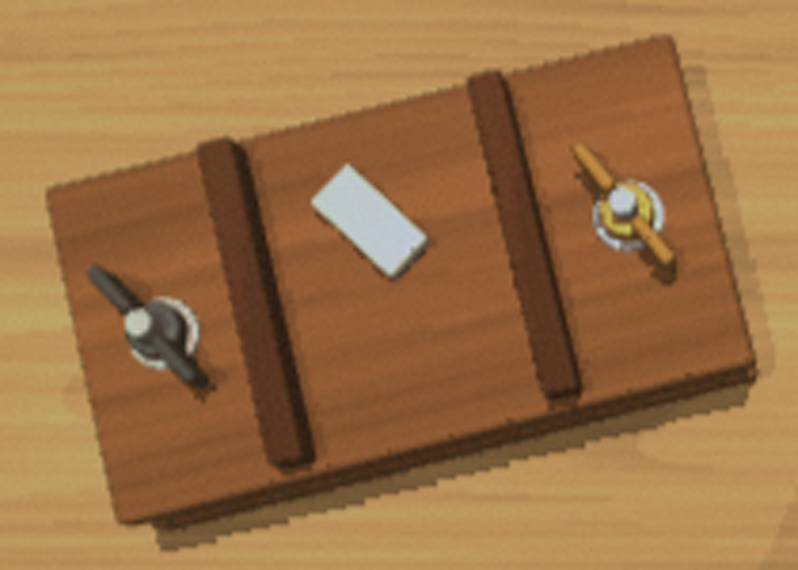

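The brass wings (crop (578,148) to (673,262)) lie at about 0.69 rad. That matches the seated angle of 0.67 within measuring error. The press and eraser are where they were, and the hand is clear.

```bash
python3 -c "
from cell import manip
print(manip.sign_off())"
```

```text
the job is handed in; nothing more can be done
None
```

The brass nut went round clockwise in three fingertip strokes until it hit its stop (about 9 N on the wing, angle matching fully seated), the press and eraser look unmoved, the hand never went near the cup or jar, and I handed the job in with the hand clear at about 22 s.

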